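# Gauge the slope of a guitar heel block

## Task

On the luthier's bench, turn the wooden heel block on the bench hook so that its tall square face sits flat against the fence and its slope faces away from the fence, and let go of it. Then take the gauge out of its stand and hold its tip gently on the pale dot on the slope, the gauge square to the slope and its spring plunger pushed in about half way. Finish while still holding it there, pressing; leave the other things on the bench alone.

Things in the scene. Friction and masses are not known exactly. Their poses are not given: they have to be found in the camera images.
- hook: Bench hook, fixed: plywood board 220 mm along its x, 260 along y, 14 thick; origin at the centre of its underside, on the bench. A wooden fence runs along the whole edge at its +x end; the face that things sit against is the plane x = +85 mm, looking to -x; its top is 44 mm above the bench, its thickness 25 mm.
- block_centre (a point): Centre, 20 mm above the underside, of the dark wooden heel block (loose, 0.1 kg): 70 mm along its x, 54 along y, 40 high; grasp across its flat y faces. Its +x face is the tall square face; the top is level from x = +3 mm on, and slopes down towards -x at 25.3 degrees to an edge 22 mm high. Starts flat on the hook, about a quarter turn off. Seated: its x is the hook's x, centre at hook x = +50 mm.
- spot (a point): Centre of the pale round dot, 12 mm across, flush in the middle of the block's slope: 16 mm from the block's centre towards its -x, mid-way in y, 31 mm above its underside. Frame: z is the outward normal of the slope, y is the block's y, x runs up the slope.
- stand: Gauge stand, fixed: pale wooden block 160 mm along its x, 60 along y, 50 high, origin at the centre of its underside, with an upright through hole of 14 mm diameter in its middle. The gauge's case stands on its top with the stem and plunger down in the hole.
- gauge_centre (a point): Centre of the grey case of the loose digital gauge (0.15 kg): a flat-sided box 22 mm along its x, 40 along y, 58 along z, screen on its -x face, small cap (6 mm) on top. Below it, on the same z axis, an 18 mm long stem of 10 mm diameter, then the plunger. In the stand it is upright, centre 79 mm above the bench; raise it 45 mm or more to draw it out.
- gauge_tip (a point): Tip of the gauge's plunger: the lowest point of a round-ended steel rod of 6 mm diameter on the gauge's axis, 71 mm below the centre of the case with the plunger out. It moves with the plunger.
- plunger (a joint): How far the gauge's plunger is pushed in, m: 0 fully out, 0.016 fully in. A light spring: about 1 N to start it, about 2.3 N half way (0.008), about 3.5 N fully in (150 N/m).
- pad: Cork sanding pad 45 x 28 x 18 mm at the near, +y corner of the bench hook's board. Leave alone.
- ferrule: Brass ring, 18 mm across and 9 mm high, on the stand's top towards its -x end. Leave alone.
- tuner: Small steel machine-head plate, 14 x 24 x 9 mm, on the stand's top towards its +x end. Leave alone.
- glue: Glue bottle, 56 mm across, 150 mm high, on the left of the bench. Leave alone.
- driver: Screwdriver lying on the right of the bench. Leave alone.
- hammer: Small hammer lying at the far edge of the bench. Leave alone.
- cradle: Cork neck cradle, 90 x 70 x 60 mm, a block with a channel along its top, at the far right of the bench. Leave alone.
Not all that is in view belongs to the job. Leave any blue look-alike of the stand alone. There is more than one size of the part that bears block_centre; the job needs the smaller.

How it is judged:
On the way, in this order (a step that is already met when the one before it is completed fails the run):
1. the block sits with its tall square face against the fence, flat on the hook, and is let go (x of block_centre in the frame of hook above 0.0465 m and x of spot in the frame of hook below 0.038 m and angle between the x axis of block_centre and the x axis of hook, either way round below 0.06 rad and angle between block_centre's own z axis and vertical below 0.05 rad and y of block_centre in the frame of hook between -0.105 and 0.105 m and z of block_centre in the frame of hook below 0.038 m and contact force between the fingers and block below 0.05 N), for 0.2 s.
2. the gauge is drawn out of its stand in the gripper (height (world z) of gauge_tip above 0.055 m and contact force between gauge and stand below 0.05 N and contact force between the fingers and gauge above 1 N), for 0.2 s.
At the end, for the whole second after the job is handed in: Block flat on the hook, square face on the fence (3.5 mm, 0.06 rad), within 105 mm of its middle, untouched by the robot; gauge held by the fingers alone, at rest, tip within 6 mm of the dot's centre, square to the slope within 0.15 rad, plunger 4 to 12 mm in, pressing 0.5 to 6 N (all of step 1 and distance between gauge_tip and spot below 0.006 m and angle between the z axis of gauge_centre and the z axis of spot, either way round below 0.15 rad and value of joint plunger between 0.004 and 0.012 m and contact force between gauge and block between 0.5 and 6 N and contact force between the fingers and gauge above 1 N and contact force between gauge and stand below 0.05 N and contact force between gauge and hook below 0.05 N and contact force between the arm and block below 0.05 N and linear speed of each of gauge, block below 0.02 m/s); the arm keeps its last pose, push and grip.
It fails at once if the gauge is pressed hard on the block (over 12 N) or its plunger driven fully in (contact force between gauge and block above 12 N or value of joint plunger above 0.0155 m).
It fails at once if another thing on the bench is moved by more than 25 mm or knocked over (distance of any of pad, ferrule, tuner, glue, driver, hammer, cradle from where it was at the start of the episode above 0.025 m or angle between any of glue, cradle's own z axis and vertical above 0.5 rad).
It also fails if it takes over 61 s, if anything falls off the work surface, if the arm or the gripper's body presses on something with over 40 N, if the wrist force passes 120 N, or if a joint passes its speed limit or range.

## Robot

A 7-joint arm with a two-finger parallel gripper is mounted at the origin on the work surface. World frame = base frame: x ahead of the robot, y to its left, z up, the work surface at z = 0. Lengths are in m, angles in rad, forces in N, time in s.
With the tool pointing down it reaches from about 0.4 to 0.85 m from the base axis. Payload 10.4 kg.
Tool frame: the origin (TCP) lies between the finger pads; the fingertips stand 22 mm ahead of it and the grasp point (between the pads) lies 3 mm ahead of it; z points along the fingers, y is the line along which they close (so a half turn about z gives the same grasp; the last joint's range is limited). The gripper opens to 85 mm and grips with 20 to 120 N. Pads are 22 mm wide; open, the fingers measure 114 mm over their backs; the gripper's body (76 mm by 85 mm) begins 54 mm behind the grasp point. The pads swing forward as they close: fully open they stand 13 mm farther back than shut.
Start: joints at [1.176, 0.332, -0.065, 1.46, 0.022, 1.35, -0.088], TCP at [0.227, -0.582, 0.253] pointing down, gripper open.
Joint ranges: [-2.6, 2.6], [-0.5, 2.12], [-1.47, 1.34], [0.16, 2.42], [-1.27, 4.41], [0.06, 2.06], [-2.6, 2.6]. Speed limits (rad/s): [2.22, 2.22, 2.79, 2.79, 3.14, 3.14, 3.14].

## Interface

Orientations are given as a unit quaternion [x, y, z, w].
In Python, from workcell import manip, camera, ticket, boxes_of, outline_of gives the robot as it stands.
- The arm moves only by the tool carry_out, never from a script. Its argument "deltas" is a list of rows, each a list of 5 numbers: the shift along the tool's x, y, z as a fraction of full scale, then the turn about the tool's z as a fraction of full scale, then the opening, from -1 (shut) to 1 (fully open), so that 0 is half open. In form: [[tx, ty, tz, spin, gripper], ...]. A call has 1 to 20 rows; each row is the pose to reach, as a shift and turn from the pose commanded when the call began, along the tool's axes at that moment; what a row does not reach only later rows make up. Full scale, the value 1, is 150 mm for a shift and 30 degrees for a turn. A row lasts 1/8 s, in which the tool goes at most 62.5 mm and 10.7 degrees, less where a joint would pass 70% of its speed; a pose out of reach is approached as far as the arm can. A call with a number of a shift or a turn outside -1 to 1 is refused whole. A call with a gripper value outside its range is refused whole. The fingers move at their own pace and stop on an object; "force" is the grip in N (left out, the last holds). Time passes only in rows, so rows that repeat a pose let the fingers close. It gives the time, the measured TCP pose, the force, the opening and the grip force at its end, in the units of the state.
- manip.get_obs(): the state, without advancing time (a new reading comes with each control period).
- camera(name): name is "scene" or "top" or "wrist"; returns a dict with "img" (480x640x3 uint8, red, green, blue), "depth" (480x640 float32, m along the optical axis (not along the pixel's ray), 0 where there is no reading), "vertical_fov" (degrees; the focal length in pixels is half the picture's height over the tangent of half this angle, whatever the lens; pixels are square), "cx", "cy" (the principal point, pixels), "R" (3x3) and "t" (3): a world point X has camera coordinates R X + t. Camera axes: x right, y down, z forward; pixel columns grow to the right and rows downward; lengths in m; the calibration is good to about 2 mm. A picture is of the moment at which its call begins.
- ticket.hand_in(): hands the job in; it is judged then, once.
Trained networks look in a picture, given as the dict that the camera call returned (one of the last four; its "shot" number tells which), for a name from the list of things; names that differ only in an ending like _2 or _b are one class to them, and where a whole thing is asked for, a point or a joint stands for the part that bears it (a point fixed in the world has none). Each returns a list of dicts, best first, with "conf" (0 to 1); they miss things now and then, are a little off and sometimes report something else, mostly with a low value. They report only what shows in the picture. A call takes as long as a camera call. They do not tell look-alikes from the thing itself.
- boxes_of(query, picture): "position" ([x, y, z] in m, in world coordinates, good to about 4 mm: the middle of the surface that is visible of it).
- outline_of(query, picture): "region" (480x640 bool, what is visible of it).
The state is a dict: "clock": time; "joint_pos": joint angles; "joint_velocities": joint speeds; "tau": joint torques, N m; "position": TCP position; "ee_rot": TCP orientation; "ft_force": force on the tool from outside, world axes, zero at the start; "torque": the same for the moment, N m; "grip_width": opening from 0.0 (shut) to 1.0 (fully open); "grasp_force": force on a finger pad.
Only numpy, scipy, OpenCV 4.12 (cv2) and the standard library are available. Lean on these libraries where they do the work, as an engineer would, in place of code of your own. Each camera call takes 0.05 s, during which the arm holds its last target. There are 200 camera calls.

## Working session

There is one attempt and no reset: what is moved stays moved. The work goes in short steps, Python scripts to look and compute and a tool call to move; the robot and the scene stay as the last step left them, time stands still between calls to the robot, and variables do not carry over. Pictures are saved under pics/ and viewed, at most 10 in all, crops included, and the job is handed in when it is done.

Besides the shell and the picture viewer there is one more tool, called after "Emit:" as a command line: name --pt "numbers of a row" for each row, then --argument value for the rest. carry_out: Moves the arm, as the interface text tells. Its arguments: {"type":"object","properties":{"deltas":{"type":"array","items":{"type":"array","items":{"type":"number"}}},"force":{"type":"number"}},"required":["deltas"]}

```bash
mkdir -p pics; cat > h.py <<'E'
import numpy as np, cv2
from scipy.spatial.transform import Rotation as Ro
from workcell import manip, camera, ticket, boxes_of, outline_of
def f(c): return 240/np.tan(np.radians(c["vertical_fov"])/2)
def cloud(c):
    v,u=np.mgrid[:480,:640]; d=c["depth"]
    P=np.stack([(u-c["cx"])/f(c)*d,(v-c["cy"])/f(c)*d,d],-1)
    return (P-c["t"])@c["R"]
def px(c,X):
    p=c["R"]@np.array(X)+c["t"]; return (p[:2]/p[2]*f(c)+[c["cx"],c["cy"]]).round().astype(int)
def save(n,im,s=1): cv2.imwrite("pics/"+n,cv2.resize(im[:,:,::-1],None,fx=s,fy=s))
E
python3 - <<'E'
from h import *
a=camera("top"); b=camera("scene")
save("a.png",a["img"]); save("b.png",b["img"])
for n,c in(("top",a),("scene",b)):
  for q in "hook block_centre spot stand gauge_centre pad ferrule tuner glue".split():
    print(n,q,[(np.round(r["position"],3).tolist(),round(r["conf"],2),px(c,r["position"]).tolist()) for r in boxes_of(q,c)[:4]])
o=manip.get_obs(); print(o["position"],o["ee_rot"],o["grip_width"],o["clock"])
E
```

```text
top hook [([0.555, -0.185, 0.016], 0.87, [378, 238])]
top block_centre [([0.328, -0.184, 0.048], 0.93, [379, 320]), ([0.526, -0.161, 0.051], 0.9, [371, 246])]
top spot [([0.328, -0.182, 0.051], 0.66, [378, 320]), ([0.521, -0.159, 0.051], 0.63, [370, 248])]
top stand [([0.347, 0.233, 0.053], 0.92, [224, 309]), ([0.518, 0.128, 0.048], 0.82, [265, 247])]
top gauge_centre [([0.524, 0.131, 0.108], 0.46, [261, 242])]
top pad [([0.471, -0.065, 0.031], 0.44, [335, 266])]
top ferrule []
top tuner []
top glue [([0.482, 0.4, 0.097], 0.73, [160, 257])]
scene hook [([0.576, -0.156, 0.012], 0.55, [277, 246]), ([0.781, -0.152, 0.044], 0.18, [216, 276])]
scene block_centre [([0.544, -0.142, 0.037], 0.89, [290, 233]), ([0.358, -0.161, 0.035], 0.7, [327, 203])]
scene spot [([0.363, -0.161, 0.039], 0.92, [326, 202]), ([0.542, -0.139, 0.038], 0.9, [291, 233])]
scene stand [([0.386, 0.249, 0.05], 0.8, [469, 254]), ([0.541, -0.139, 0.038], 0.73, [291, 233]), ([0.584, 0.153, 0.044], 0.69, [389, 283])]
scene gauge_centre [([0.542, 0.134, 0.087], 0.72, [392, 254])]
scene pad [([0.48, -0.057, 0.03], 0.67, [333, 236])]
scene ferrule []
scene tuner []
scene glue [([0.506, 0.416, 0.076], 0.97, [532, 300])]
[ 0.22707457 -0.58231684  0.25333961] [9.82768272e-01 1.84841884e-01 2.51922168e-06 4.61753451e-05] 1.0008516141373573 1.0
```

View pics/a.png

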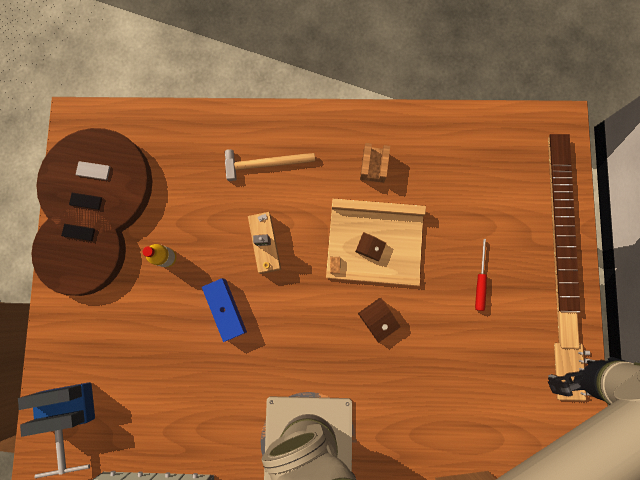

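View pics/b.png

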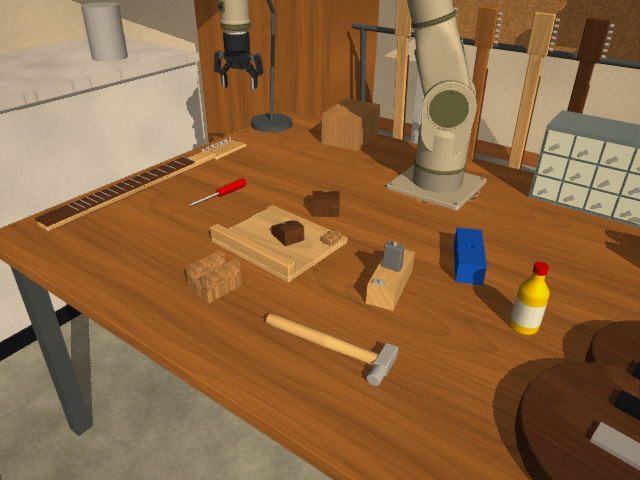

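Candidates, in top-view pixels:
- **Block:** one on the hook at (370,247), and a larger one off the hook at (380,320). I choose the one on the hook.
- **Stand:** a pale one with the gauge at (263,243), and a blue look-alike at (223,310). I choose the pale one.

The pad is at (335,266), the glue at (157,255), and the hammer and cradle are at the far edge. Next I move above the hook for a close crop with the wrist camera.

Emit:
carry_out --pt "0.31 -0.2 -0.05 0 1" --pt "0.62 -0.4 -0.1 0 1" --pt "0.94 -0.62 -0.15 0 1"

```text
clock: 1.38
position: [0.3255, -0.443, 0.2761]
ee_rot: [0.983, 0.185, 0.0, 0.0]
ft_force: [0.9, -0.0, -0.2]
grip_width: 0.998
grasp_force: 0.0
```

Emit:
carry_out --pt "0.31 -0.2 -0.05 0 1" --pt "0.62 -0.4 -0.1 0 1" --pt "0.94 -0.62 -0.15 0 1"

```text
clock: 1.75
position: [0.423, -0.3052, 0.2988]
ee_rot: [0.983, 0.185, 0.0, 0.0]
ft_force: [1.2, -0.2, 0.0]
grip_width: 0.997
grasp_force: 0.0
```

Emit:
carry_out --pt "0.31 -0.2 0 0 1" --pt "0.62 -0.4 0 0 1" --pt "0.94 -0.62 0 0 1" --pt "0.94 -0.62 0 0 1" --pt "0.94 -0.62 0 0 1"

```text
clock: 2.38
position: [0.5197, -0.169, 0.2982]
ee_rot: [0.983, 0.185, -0.0, 0.0]
ft_force: [0.4, -0.8, -0.5]
grip_width: 1.003
grasp_force: 0.0
```

```bash
python3 - <<'E'
from h import *
c=camera("wrist"); save("c.png",c["img"]); np.savez("c.npz",**{k:c[k] for k in("img","depth","vertical_fov","cx","cy","R","t")})
for q in "hook block_centre spot pad".split():
    print(q,[(np.round(r["position"],3).tolist(),round(r["conf"],2),px(c,r["position"]).tolist()) for r in boxes_of(q,c)[:4]])
P=cloud(c)
for q in ("block_centre",):
  for r in outline_of(q,c)[:2]:
    m=r["region"]&(c["depth"]>0); Q=P[m]; print(r["conf"],m.sum())
    t=Q[Q[:,2]>.0515]; 
    print("top",len(t),np.median(t[:,2]),cv2.minAreaRect((t[:,:2]*1000).astype(np.float32)))
    a=Q[Q[:,2]>.030]; print("all",cv2.minAreaRect((a[:,:2]*1000).astype(np.float32)))
z=P[...,2]; m=(abs(z-.044)<.004)&(P[...,0]>.6)&(c["depth"]>0)
print("fence",m.sum(),cv2.minAreaRect((P[m][:,:2]*1000).astype(np.float32)))
o=manip.get_obs(); print(o["position"],o["ee_rot"],o["clock"],o["joint_pos"])
E
```

```text
hook [([0.568, -0.178, 0.016], 0.72, [339, 153])]
block_centre [([0.528, -0.161, 0.049], 0.83, [307, 189]), ([0.344, -0.179, 0.047], 0.64, [260, 359])]
spot [([0.525, -0.162, 0.053], 0.93, [307, 194]), ([0.722, -0.196, 0.009], 0.26, [422, -4])]
pad [([0.477, -0.064, 0.034], 0.56, [194, 200])]
0.93 4571
top 2156 0.05271163267886966 ((531.5428466796875, -146.81277465820312), (38.20486831665039, 54.1524543762207), 68.44469451904297)
all ((525.6444091796875, -161.66021728515625), (70.19526672363281, 54.19635772705078), 68.29595947265625)
0.91 6685
top 2703 0.052826723670722615 ((345.405029296875, -172.0793914794922), (49.14226531982422, 73.58998107910156), 35.904266357421875)
all ((327.5807800292969, -185.046630859375), (94.29179382324219, 73.57499694824219), 35.98037338256836)
fence 9136 ((638.0473022460938, -182.05886840820312), (259.65618896484375, 25.251564025878906), 86.09292602539062)
[ 0.51947784 -0.16954571  0.29839339] [9.82909046e-01 1.84091762e-01 1.92802427e-05 1.74424181e-04] 2.675 [ 0.61825805  0.16647625 -0.43488988  1.58281733  0.07112661  1.40779054
 -1.02338749]
```

View pics/c.png

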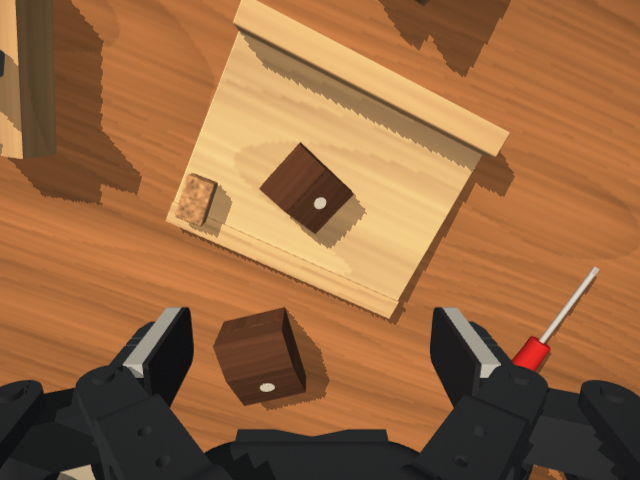

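The close view confirms the choice. The hook block measures 70x54 mm, with its dot at (320,203); the one at (262,355) is larger at 94x74 mm. The block's yaw is 68.3° and the hook's is -3.9°.

Emit:
carry_out --pt "0.04 -0.03 0.3 -0.35 1" --pt "0.08 -0.06 0.6 -0.7 1" --pt "0.08 -0.06 0.9 -1 1" --pt "0.08 -0.06 0.9 -1 1"

```text
clock: 3.18
position: [0.5256, -0.156, 0.1606]
ee_rot: [0.902, 0.432, -0.002, -0.002]
ft_force: [0.2, -0.6, 1.0]
grip_width: 1.005
grasp_force: 0.0
```

Emit:
carry_out --pt "0 0 0 -0.3 1" --pt "0 0 0.1 -0.57 1" --pt "0 0 0.1 -0.57 1"

```text
clock: 3.55
position: [0.528, -0.1565, 0.1497]
ee_rot: [0.828, 0.56, 0.0, 0.0]
ft_force: [0.2, -0.1, 0.6]
grip_width: 0.998
grasp_force: 0.0
```

```bash
python3 - <<'E'
from h import *
o=manip.get_obs(); R=Ro.from_quat(o["ee_rot"]).as_matrix(); print(o["position"],np.degrees(np.arctan2(R[1,0],R[0,0])),o["joint_pos"][6])
print("tool delta mm",R.T@(np.array([.5275,-.157,.038])-o["position"])*1000)
E
```

```text
[ 0.5280155  -0.15649432  0.14965488] 68.12442019238703 -0.30233210093863483
tool delta mm [ -0.652543    -0.38846363 111.65463215]
```

Emit:
carry_out --pt "0 0 0.3 0 1" --pt "0 0 0.6 0 1" --pt "0 0 0.74 0 1" --pt "0 0 0.74 0 1" --pt "0 0 0.74 0 -1" --pt "0 0 0.74 0 -1" --pt "0 0 0.74 0 -1" --pt "0 0 0.74 0 -1" --pt "0 0 0.74 0 -1" --pt "0 0 0.74 0 -1" --force 30

```text
clock: 4.8
position: [0.5289, -0.1564, 0.0392]
ee_rot: [0.827, 0.562, 0.001, 0.001]
ft_force: [-1.9, -0.0, 8.5]
grip_width: 0.63
grasp_force: 32.1
```

Emit:
carry_out --pt "0 0 -0.2 0 -1" --pt "0 0 -0.27 0.33 -1" --pt "0 0 -0.27 0.66 -1" --pt "0 0 -0.27 1 -1"

```text
clock: 5.3
position: [0.528, -0.1561, 0.0787]
ee_rot: [0.945, 0.326, 0.0, 0.0]
ft_force: [-0.5, 0.1, -1.5]
grip_width: 0.628
grasp_force: 32.6
```

Emit:
carry_out --pt "0 0 0 0.33 -1" --pt "0 0 0 0.66 -1" --pt "0 0 0 1 -1"

```text
clock: 5.68
position: [0.5279, -0.156, 0.0785]
ee_rot: [0.998, 0.07, 0.0, 0.0]
ft_force: [0.1, -0.8, -1.1]
grip_width: 0.627
grasp_force: 32.6
```

Emit:
carry_out --pt "0 0 0 0.2 -1" --pt "0 0 0 0.4 -1" --pt "0 0 0 0.4 -1" --pt "0 0 0 0.4 -1"

```text
clock: 6.18
position: [0.5278, -0.156, 0.0781]
ee_rot: [1.0, -0.03, 0.0, 0.0]
ft_force: [0.9, 0.5, -1.4]
grip_width: 0.626
grasp_force: 32.6
```

```bash
python3 - <<'E'
from h import *
c=camera("wrist"); P=cloud(c)
o=manip.get_obs(); R=Ro.from_quat(o["ee_rot"]).as_matrix(); print(o["position"],np.degrees(np.arctan2(R[1,0],R[0,0])),o["joint_pos"][6],o["grasp_force"],o["grip_width"])
print("tool delta mm",R.T@(np.array([.5963,-.1691,.04])-o["position"])*1000)
for r in outline_of("block_centre",c)[:2]:
    Q=P[r["region"]&(c["depth"]>0)]; zt=np.percentile(Q[:,2],95)
    t=Q[Q[:,2]>zt-.004]; print(r["conf"],zt,cv2.minAreaRect((t[:,:2]*1000).astype(np.float32)))
z=P[...,2]; m=(abs(z-.044)<.004)&(P[...,0]>.6)&(c["depth"]>0)
print("fence",m.sum(),cv2.minAreaRect((P[m][:,:2]*1000).astype(np.float32)))
save("d.png",c["img"])
E
```

```text
[ 0.5277931  -0.15596754  0.07803976] -3.495952557849809 -1.5230614438900139 32.599459793418646 0.6268120920366508
tool delta mm [69.16920646  8.92584886 38.06088849]
0.58 0.09235542015926482 ((536.1425170898438, -155.4401397705078), (54.343318939208984, 41.55623245239258), 85.93415069580078)
fence 25276 ((632.6439208984375, -164.9278564453125), (224.37989807128906, 13.150111198425293), 86.48779296875)
```

View pics/d.png

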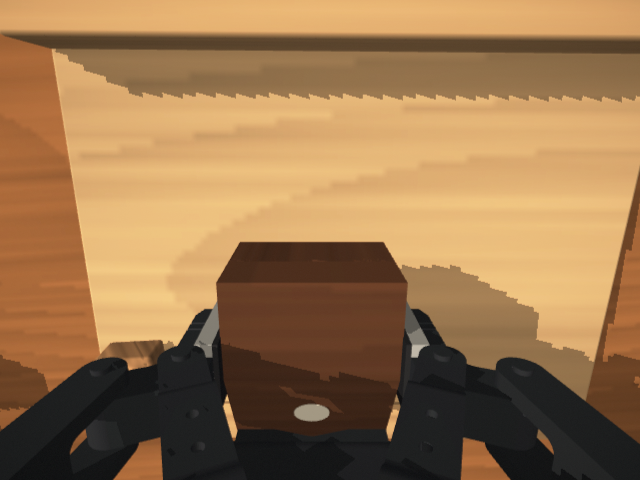

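Emit:
carry_out --pt "0.2 0.03 0 0.01 -1" --pt "0.41 0.06 0.05 0.013 -1" --pt "0.42 0.06 0.15 0.013 -1" --pt "0.42 0.06 0.22 0.013 -1" --pt "0.42 0.06 0.25 0.013 -1" --pt "0.42 0.06 0.25 0.013 -1"

```text
clock: 7.02
position: [0.5896, -0.1689, 0.0403]
ee_rot: [0.999, -0.035, -0.0, 0.0]
ft_force: [-0.5, 0.4, -0.9]
grip_width: 0.629
grasp_force: 32.6
```

Emit:
carry_out --pt "0.02 0 0 0 -1" --pt "0.03 0 0 0 -1" --pt "0.045 0 0 0 -1" --pt "0.055 0 0 0 -1" --pt "0.055 0 0 0 -1"

```text
clock: 7.65
position: [0.5983, -0.1694, 0.0403]
ee_rot: [0.999, -0.035, -0.0, -0.0]
ft_force: [0.1, -0.7, -1.1]
grip_width: 0.631
grasp_force: 32.7
```

Emit:
carry_out --pt "0.01 0 0.01 0 -1" --pt "0.02 0 0.012 0 -1" --pt "0.03 0 0.012 0 -1" --pt "0.03 0 0.012 0 -1"

```text
clock: 8.15
position: [0.5987, -0.1696, 0.0391]
ee_rot: [0.999, -0.035, -0.005, -0.0]
ft_force: [-28.0, 4.8, 26.4]
grip_width: 0.625
grasp_force: 36.1
```

Emit:
carry_out --pt "-0.012 0 0 0 -1" --pt "-0.012 0 0 0 -1" --pt "-0.012 0 0 0 1" --pt "-0.012 0 0 0 1" --pt "-0.012 0 0 0 1" --pt "-0.012 0 0 0 1" --pt "-0.012 0 -0.4 0 1" --pt "-0.012 0 -0.8 0 1" --pt "-0.3 0 -1 0 1" --pt "-0.3 0 -1 0 1"

```text
clock: 9.4
position: [0.5575, -0.1673, 0.1918]
ee_rot: [0.999, -0.035, 0.002, 0.001]
ft_force: [0.9, -0.3, 0.5]
grip_width: 1.004
grasp_force: 0.0
```

```bash
cat > blk.py <<'E'
from h import *
c=camera("wrist"); P=cloud(c)
o=manip.get_obs(); R=Ro.from_quat(o["ee_rot"]).as_matrix(); print(o["position"],np.degrees(np.arctan2(R[1,0],R[0,0])),o["joint_pos"].round(2),o["clock"])
for r in outline_of("block_centre",c)[:2]:
    Q=P[r["region"]&(c["depth"]>0)]
    t=Q[Q[:,2]>.0515]; print(r["conf"],np.median(t[:,2]),cv2.minAreaRect((t[:,:2]*1000).astype(np.float32)))
z=P[...,2]; m=(abs(z-.044)<.004)&(P[...,0]>.615)&(c["depth"]>0)
print("fence",m.sum(),cv2.minAreaRect((P[m][:,:2]*1000).astype(np.float32)))
print("spot",[(r["position"],r["conf"]) for r in boxes_of("spot",c)[:2]])
for r in outline_of("spot",c)[:2]:
    m=r["region"]&(c["depth"]>0); print("spot px",m.sum(),P[m].mean(0)) if m.any() else 0
save("e.png",c["img"])
E
python3 blk.py
```

```text
[ 0.55782721 -0.16705422  0.18996506] -4.022010099284857 [ 0.46  0.3  -0.3   1.65  0.09  1.21 -1.5 ] 9.45
0.94 0.24200779299987082 ((567.2265014648438, -169.6355438232422), (10.498184204101562, 1.0597988367080688), 84.44618225097656)
0.84 0.052684335885355746 ((607.9124145507812, -169.27581787109375), (54.033592224121094, 37.20885467529297), 86.06267547607422)
fence 16846 ((638.1911010742188, -182.04388427734375), (260.11627197265625, 25.023500442504883), 86.10386657714844)
spot [([0.3735, -0.1776, 0.0108], 0.71), ([0.5971, -0.1696, 0.0554], 0.6)]
spot px 1357 [ 0.37681291 -0.17742459  0.01600724]
spot px 8489 [ 0.594721   -0.16833546  0.04863662]
```

View pics/e.png

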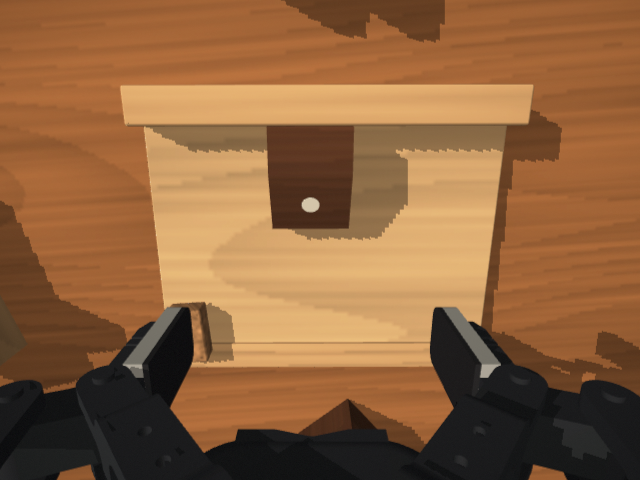

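The block is seated flush: the block is at 86.06° and the fence at 86.10°, with the dot at pixel (311,205). Next is the gauge.

Emit:
carry_out --pt "-0.08 -0.35 -0.2 0 1" --pt "-0.16 -0.7 -0.4 0 1" --pt "-0.24 -0.97 -0.53 0 1"

```text
clock: 9.98
position: [0.5322, -0.0162, 0.2684]
ee_rot: [0.999, -0.034, -0.0, -0.0]
ft_force: [0.6, 0.1, -0.1]
grip_width: 0.997
grasp_force: 0.0
```

Emit:
carry_out --pt "-0.08 -0.35 -0.1 -0.33 1" --pt "-0.16 -0.7 -0.2 -0.66 1" --pt "-0.23 -0.95 -0.2 -1 1"

```text
clock: 10.35
position: [0.5075, 0.1287, 0.2983]
ee_rot: [0.973, 0.229, 0.0, -0.001]
ft_force: [1.3, -0.5, -0.2]
grip_width: 0.996
grasp_force: 0.0
```

Emit:
carry_out --pt "0 0 0 -0.33 1" --pt "0 0 0 -0.66 1" --pt "0 0 0 -1 1"

```text
clock: 10.72
position: [0.5078, 0.1259, 0.2969]
ee_rot: [0.881, 0.472, -0.001, -0.001]
ft_force: [0.4, -0.4, -0.2]
grip_width: 1.0
grasp_force: 0.0
```

Emit:
carry_out --pt "0 0 0 -0.33 1" --pt "0 0 0 -0.66 1" --pt "0 0 0 -1 1" --pt "0 0 0 -1 1" --pt "0 0 0 -1 1"

```text
clock: 11.35
position: [0.5077, 0.1257, 0.2974]
ee_rot: [0.733, 0.681, -0.0, -0.0]
ft_force: [-0.1, 0.3, -0.4]
grip_width: 1.001
grasp_force: 0.0
```

```bash
python3 - <<'E'
from h import *
c=camera("wrist"); P=cloud(c); save("f.png",c["img"])
o=manip.get_obs(); R=Ro.from_quat(o["ee_rot"]).as_matrix(); print(o["position"],np.degrees(np.arctan2(R[1,0],R[0,0])),o["joint_pos"].round(2),o["clock"])
for r in outline_of("gauge_centre",c)[:2]:
    Q=P[r["region"]&(c["depth"]>0)]; print(r["conf"],len(Q),Q.max(0))
    t=Q[(Q[:,2]>.104)&(Q[:,2]<.111)]; print("case top",len(t),cv2.minAreaRect((t[:,:2]*1000).astype(np.float32)))
for r in outline_of("stand",c)[:2]:
    Q=P[r["region"]&(c["depth"]>0)]; t=Q[abs(Q[:,2]-.05)<.005]
    print("stand",r["conf"],cv2.minAreaRect((t[:,:2]*1000).astype(np.float32)) if len(t) else 0)
for q in("ferrule","tuner"): print(q,[(r["position"],r["conf"]) for r in boxes_of(q,c)[:2]])
E
```

```text
[0.50764869 0.12565299 0.29759702] 85.82810274919495 [ 0.24  0.13 -0.62  1.63  0.08  1.4  -0.46] 11.4
0.72 1629 [0.54520604 0.15475163 0.11460242]
case top 1250 ((532.9608764648438, 134.17555236816406), (21.736825942993164, 39.76543426513672), 5.1667799949646)
stand 0.86 ((346.37042236328125, 238.45989990234375), (160.989013671875, 60.948577880859375), 24.500003814697266)
stand 0.64 ((533.0819091796875, 133.908447265625), (160.05738830566406, 60.57911682128906), 12.605507850646973)
ferrule [([0.4718, 0.1249, 0.0582], 0.61)]
tuner [([0.6004, 0.1369, 0.0549], 0.83)]
```

View pics/f.png

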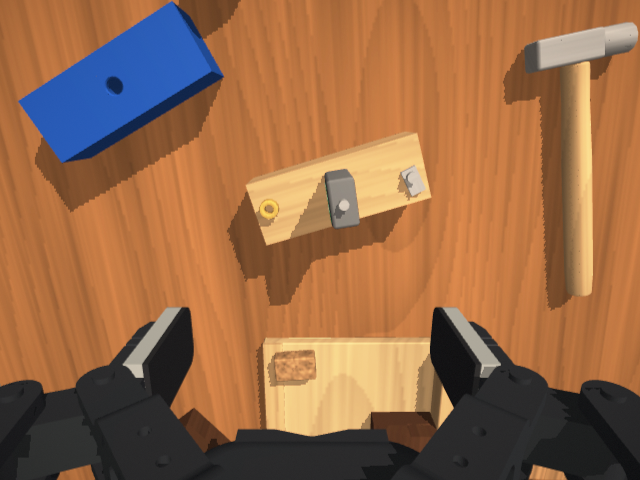

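The picture shows the gauge at (342,200) in the pale stand, the ferrule at (268,209), the tuner at (412,181) and the blue look-alike at (120,85). I'll narrow the opening to keep clear of the ferrule and tuner.

Emit:
carry_out --pt "0.03 0.08 0.3 -0.15 0.2" --pt "0.068 0.165 0.6 -0.31 0.2" --pt "0.068 0.165 0.75 -0.31 0.2" --pt "0.068 0.165 0.75 -0.31 0.2" --pt "0.068 0.165 0.75 -0.31 0.2"

```text
clock: 12.22
position: [0.5335, 0.1342, 0.1868]
ee_rot: [0.674, 0.739, 0.001, 0.001]
ft_force: [-0.0, 0.1, 1.2]
grip_width: 0.602
grasp_force: 0.0
```

```bash
python3 - <<'E'
from h import *
o=manip.get_obs(); R=Ro.from_quat(o["ee_rot"]).as_matrix(); print(o["position"],np.degrees(np.arctan2(R[1,0],R[0,0])),o["grip_width"])
print("tool delta mm",R.T@(np.array([.533,.1341,.088])-o["position"])*1000)
E
```

```text
[0.53348642 0.1342189  0.18679033] 95.28649849869 0.6019878740931894
tool delta mm [-8.34278807e-02 -6.52813085e-01  9.87894030e+01]
```

Emit:
carry_out --pt "0 0 0.3 0 0.2" --pt "0 0 0.55 0 0.2" --pt "0 0 0.66 0 0.2" --pt "0 0 0.66 0 0.2" --pt "0 0 0.66 0 -1" --pt "0 0 0.66 0 -1" --pt "0 0 0.66 0 -1" --pt "0 0 0.66 0 -1" --pt "0 0 0.66 0 -1" --pt "0 0 0.66 0 -1" --force 20

```text
clock: 13.48
position: [0.5339, 0.1343, 0.0881]
ee_rot: [0.674, 0.739, 0.001, 0.001]
ft_force: [-1.8, 0.4, 7.5]
grip_width: 0.252
grasp_force: 23.7
```

Emit:
carry_out --pt "0 0 -0.09 0 -1" --pt "0 0 -0.173 0 -1" --pt "0 0 -0.173 0 -1" --pt "0 0 -0.173 0 -1"

```text
clock: 13.98
position: [0.5329, 0.1339, 0.1124]
ee_rot: [0.674, 0.739, -0.0, 0.0]
ft_force: [-0.2, -0.4, -1.3]
grip_width: 0.258
grasp_force: 22.6
```

Emit:
carry_out --pt "-0.03 0 0 0 -1" --pt "-0.06 0 0 0 -1" --pt "-0.09 0 0 0 -1" --pt "-0.12 0 0 0 -1" --pt "-0.12 0 0 0 -1"

```text
clock: 14.6
position: [0.5345, 0.1155, 0.1123]
ee_rot: [0.674, 0.739, -0.0, -0.0]
ft_force: [-0.4, 2.8, -2.5]
grip_width: 0.256
grasp_force: 22.5
```

Emit:
carry_out --pt "-0.03 0 0 0 -1" --pt "-0.06 0 0 0 -1" --pt "-0.085 0 0 0 -1" --pt "-0.095 0 0 0 -1" --pt "-0.095 0 0 0 -1"

```text
clock: 15.22
position: [0.5361, 0.1016, 0.1126]
ee_rot: [0.674, 0.739, 0.0, 0.0]
ft_force: [-0.5, 3.4, -1.3]
grip_width: 0.255
grasp_force: 22.5
```

```bash
cat > tilt.py <<'E'
from h import *
def tilt(c,cam):
    P=cloud(c); o=manip.get_obs(); R=Ro.from_quat(o["ee_rot"]).as_matrix(); p=o["position"]
    for r in outline_of("gauge_centre",c)[:1]:
        m=r["region"]&(c["depth"]>0); L=(P[m]-p)@R
        L=L[(abs(L[:,0])<.08)&(abs(L[:,1])<.03)&(abs(L[:,2])<.1)]*1000
        print(cam,r["conf"],len(L),L.min(0).round(1),L.max(0).round(1)); return L
E
python3 - <<'E'
from tilt import *
ims=[]
for n in("wrist","scene","top"):
    c=camera(n); L=tilt(c,n)
    if L is not None: np.save(n+".npy",L)
    o=manip.get_obs(); u,v=px(c,o["position"]); h=60 if n!="wrist" else 200
    u=np.clip(u,h,640-h); v=np.clip(v,h,480-h)
    ims.append(cv2.resize(c["img"][v-h:v+h,u-h:u+h],(266,266)))
save("g.png",np.hstack(ims)); print(o["position"],o["ft_force"],o["grip_width"])
E
```

```text
wrist 0.78 13951 [-22.1 -15.7 -24.3] [34.8 14.4 92.5]
[0.53607078 0.10175899 0.11253143] [-0.51366002  2.21483258 -0.07133253] 0.2528231623500144
```

View pics/g.png

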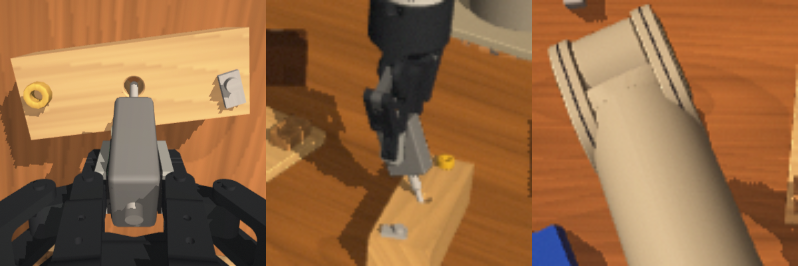

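The picture shows the gauge tilted in the fingers, with the plunger still in the hole at (133,85). I'll measure the tilt next.

```bash
cat >> tilt.py <<'E'
def fit(L):
    L=L[abs(L[:,1])<9]; best=None; rng=np.random.default_rng(0)
    for _ in range(500):
        a,b=L[rng.choice(len(L),2,replace=False)][:,[0,2]]
        d=b-a; n=np.hypot(*d)
        if n<15: continue
        nn=np.array([d[1],-d[0]])/n; k=abs((L[:,[0,2]]-a)@nn)<.8
        if best is None or k.sum()>best.sum(): best=k
    Q=L[best][:,[0,2]]; m=Q.mean(0); w=np.linalg.svd(Q-m,full_matrices=False)[2][0]; w*=np.sign(w[1])
    print("n",best.sum(),"of",len(L),"angle",np.degrees(np.arctan2(w[0],w[1])).round(2),"z",Q[:,1].min().round(1),Q[:,1].max().round(1))
    # axis: face shifted 20 mm towards -x
    n=np.array([w[1],-w[0]]); a=m-20*n
    print("axis x at z=3:",(a+w*(3-a[1])/w[1])[0].round(2))
    s=(L[:,[0,2]]-a)@w; off=(L[:,[0,2]]-a)@n
    q=abs(off)<6; print("along-axis extent near axis",np.percentile(s[q],[.2,1,5,95,99,99.8]).round(1) if q.any() else 0,"a",a.round(1),"w",w.round(3))
    qf=best; print("face s extent",s[qf].min().round(1),s[qf].max().round(1))
    return a,w
if __name__=="__main__":
    import sys
    c=camera("wrist"); fit(tilt(c,"wrist"))
E
python3 - <<'E'
import numpy as np, tilt
tilt.fit(np.load("wrist.npy"))
E
```

```text
n 6463 of 11677 angle 22.27 z -24.3 28.8
axis x at z=3: 3.0
along-axis extent near axis [-30.5 -30.3 -30.   66.8  72.5  73.6] a [4.1 5.7] w [0.379 0.925]
face s extent -24.2 32.9
```

Emit:
carry_out --pt "-0.013 0 0 0 -1" --pt "-0.026 0 0 0 -1" --pt "-0.026 0 0 0 -1" --pt "-0.026 0 -0.1 0 -1" --pt "-0.026 0 -0.3 0 -1" --pt "-0.026 0 -0.6 0 -1" --pt "-0.026 0 -0.8 0 -1" --pt "-0.026 0 -0.8 0 -1" --pt "-0.026 0 -0.8 0 -1"

```text
clock: 16.65
position: [0.5361, 0.0972, 0.2321]
ee_rot: [0.674, 0.739, -0.001, 0.0]
ft_force: [-0.1, 0.2, -1.8]
grip_width: 0.258
grasp_force: 22.7
```

```bash
python3 tilt.py; python3 -c "
from h import *
o=manip.get_obs(); print(o['position'],o['ft_force'],o['grip_width'],o['grasp_force'])"
```

```text
wrist 0.55 13872 [-21.4 -11.4 -25.5] [38.1 11.7 71.8]
n 6669 of 11731 angle 24.82 z -25.4 26.9
axis x at z=3: 3.53
along-axis extent near axis [-30.8 -30.6 -30.3  67.   72.1  73.4] a [4.6 5.4] w [0.42  0.908]
face s extent -24.7 32.7
[0.5357603  0.09749346 0.23139073] [-0.56986205  0.49675019 -1.21580815] 0.25306310264027426 22.719651460647583
```

Emit:
carry_out --pt "-0.3 -0.04 0 0 -1" --pt "-0.6 -0.08 0 0 -1" --pt "-0.87 -0.11 0 0 -1" --force 40

```text
clock: 17.12
position: [0.5312, -0.0353, 0.2315]
ee_rot: [0.674, 0.739, -0.001, -0.001]
ft_force: [0.7, -0.2, -1.3]
grip_width: 0.248
grasp_force: 44.0
```

Emit:
carry_out --pt "-0.3 -0.04 0 0.33 -1" --pt "-0.6 -0.08 0 0.66 -1" --pt "-0.87 -0.11 0 1 -1"

```text
clock: 17.5
position: [0.5268, -0.1668, 0.2314]
ee_rot: [0.844, 0.537, -0.001, -0.001]
ft_force: [0.9, -0.1, -0.8]
grip_width: 0.25
grasp_force: 44.2
```

Emit:
carry_out --pt "0 0 0.1 0.33 -1" --pt "0 0 0.2 0.66 -1" --pt "0 0 0.2 1 -1"

```text
clock: 17.88
position: [0.5263, -0.1649, 0.2]
ee_rot: [0.954, 0.3, -0.002, -0.001]
ft_force: [-0.6, 0.2, -1.2]
grip_width: 0.255
grasp_force: 44.2
```

Emit:
carry_out --pt "0 0 0 0.33 -1" --pt "0 0 0 0.66 -1" --pt "0 0 0 1 -1" --pt "0 0 0 1 -1"

```text
clock: 18.38
position: [0.5271, -0.1648, 0.2015]
ee_rot: [0.999, 0.047, -0.001, -0.0]
ft_force: [0.3, 0.7, -1.7]
grip_width: 0.255
grasp_force: 44.2
```

Emit:
carry_out --pt "0 0 0 0.31 -1" --pt "0 0 0 0.31 -1" --pt "0 0 0 0.31 -1"

```text
clock: 18.75
position: [0.5275, -0.1649, 0.2022]
ee_rot: [0.999, -0.032, -0.0, -0.0]
ft_force: [-0.2, 0.1, -1.9]
grip_width: 0.25
grasp_force: 44.2
```

```bash
python3 - <<'E'
from tilt import *
c=camera("wrist"); a,w=fit(tilt(c,"wrist")); save("i.png",c["img"])
P=cloud(c)
o=manip.get_obs(); R=Ro.from_quat(o["ee_rot"]).as_matrix(); p=o["position"]; print(p,np.degrees(np.arctan2(R[1,0],R[0,0])),o["joint_pos"].round(2))
t=a+75*w; print("tip est tool",t,"world",p+R@np.array([t[0],0,t[1]])/1000,"px",px(c,p+R@np.array([t[0],0,t[1]])/1000), "spot px",px(c,[.5755,-.1671,.045]))
for r in boxes_of("spot",c)[:2]: print("spot",r["position"],r["conf"])
# white dot by colour near spot
u,v=px(c,[.5755,-.1671,.045]); D=np.linalg.norm(P-np.array([.5755,-.1671,.045]),axis=-1)
m=(D<.014)&(c["img"].min(-1)>120); print("dot px",m.sum(),P[m].mean(0) if m.any() else 0)
E
```

```text
wrist 0.83 13670 [-21.8 -12.9 -24.7] [37.  10.6 71.9]
n 6676 of 11675 angle 24.63 z -24.7 27.7
axis x at z=3: 2.69
along-axis extent near axis [-30.9 -30.5 -30.2  66.3  71.5  73.1] a [4.  5.8] w [0.417 0.909]
face s extent -24.4 32.9
[ 0.52756198 -0.16490516  0.20232702] -3.7962649348386592 [ 0.45  0.22 -0.27  1.71  0.06  1.21 -1.47]
tip est tool [35.2289367  73.97621827] world [ 0.56270117 -0.16723815  0.12834491] px [314 199] spot px [312 157]
spot [0.5957, -0.1705, 0.0557] 0.93
spot [0.3564, -0.1619, 0.0543] 0.9
dot px 225 [ 0.57577341 -0.16697508  0.04410824]
```

View pics/i.png

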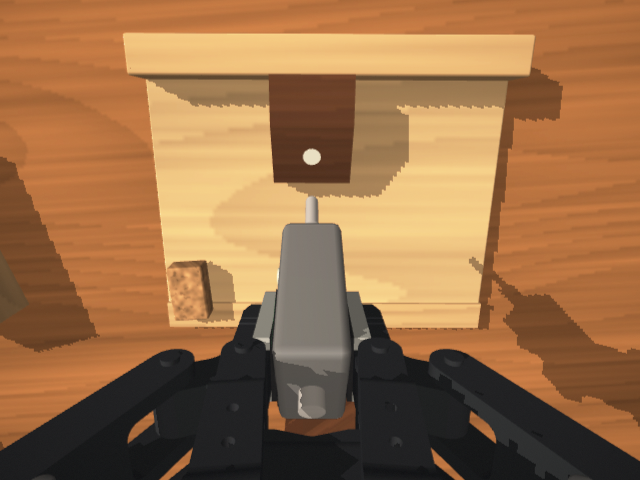

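The tip is at (312,197) and the dot at (312,157), matching the projections within 2 px. I'll go to a standoff about 25 mm out along the slope normal.

Emit:
carry_out --pt "0.01 0 0.2 0 -1" --pt "0.015 0 0.36 0 -1" --pt "0.015 0 0.405 0 -1" --pt "0.015 0 0.405 0 -1" --pt "0.015 0 0.405 0 -1"

```text
clock: 19.52
position: [0.5305, -0.1652, 0.1428]
ee_rot: [0.999, -0.035, 0.001, 0.0]
ft_force: [-0.5, 0.3, -1.9]
grip_width: 0.251
grasp_force: 44.2
```

```bash
cat > fin.py <<'E'
from tilt import *
c=camera("wrist"); L=tilt(c,"wrist"); a,w=fit(L); P=cloud(c)
o=manip.get_obs(); R=Ro.from_quat(o["ee_rot"]).as_matrix(); p=o["position"]
t=a+75*w; T=p+R@np.array([t[0],0,t[1]])/1000; S=np.array([.5756,-.167,.045])
print(p,np.degrees(np.arctan2(R[1,0],R[0,0])),o["ft_force"],"tip",T,px(c,T),"spot px",px(c,S))
print("tool delta tip->spot mm",R.T@(S-T)*1000)
u,v=px(c,S); im=c["img"][max(v-75,0):v+125,u-100:u+100]
import sys; save(sys.argv[1],im,2.5)
E
python3 fin.py j.png
```

```text
wrist 0.89 13757 [-22.5 -14.1 -24.6] [37.1 10.  72.7]
n 6652 of 11695 angle 24.56 z -24.6 27.3
axis x at z=3: 2.78
along-axis extent near axis [-30.7 -30.6 -30.3  66.   71.6  72.7] a [4.  5.8] w [0.416 0.91 ]
face s extent -24.4 32.4
[ 0.53035586 -0.16522381  0.14268854] -3.9776001167381487 [-0.09540257 -0.53791847 -1.11814684] tip [ 0.5656068  -0.16770612  0.06875318] [313 200] spot px [311 173]
tool delta tip->spot mm [ 9.88369806 -1.40760099 23.7677765 ]
```

View pics/j.png

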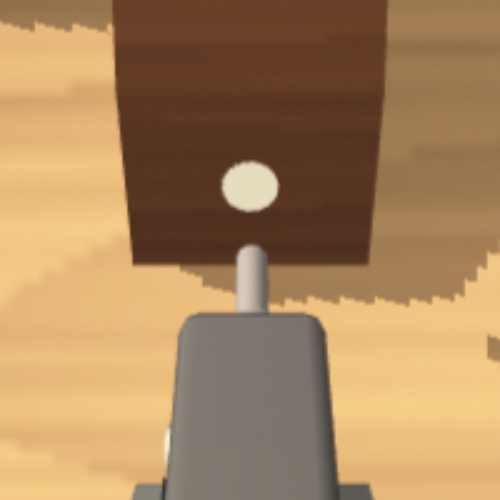

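The tip at crop (252,245) lines up with the dot at (250,186). I'll approach along the normal, checking the force on the way.

Emit:
carry_out --pt "0.03 -0.005 0.07 0 -1" --pt "0.057 -0.005 0.14 0 -1" --pt "0.057 -0.005 0.14 0 -1" --pt "0.057 -0.005 0.14 0 -1"

```text
clock: 20.12
position: [0.5384, -0.1649, 0.1206]
ee_rot: [0.999, -0.035, -0.0, -0.0]
ft_force: [0.2, 0.3, -2.7]
grip_width: 0.254
grasp_force: 44.2
```

Emit:
carry_out --pt "0.008 0 0.017 0 -1" --pt "0.017 0 0.036 0 -1" --pt "0.017 0 0.036 0 -1" --pt "0.017 0 0.036 0 -1"

```text
clock: 20.62
position: [0.541, -0.1651, 0.1155]
ee_rot: [0.999, -0.035, 0.0, 0.0]
ft_force: [-0.3, 0.4, 0.5]
grip_width: 0.252
grasp_force: 44.4
```

Emit:
carry_out --pt "0.008 0 0.015 0 -1" --pt "0.014 0 0.03 0 -1" --pt "0.014 0 0.03 0 -1" --pt "0.014 0 0.03 0 -1" --pt "0.014 0 0.03 0 -1"

```text
clock: 21.25
position: [0.5431, -0.1653, 0.1109]
ee_rot: [0.999, -0.035, 0.0, 0.0]
ft_force: [-1.0, -0.6, 0.6]
grip_width: 0.253
grasp_force: 44.5
```

```bash
python3 fin.py k.png; python3 -c "
from h import *
F=[]
for i in range(8): camera('wrist'); F.append(manip.get_obs()['ft_force'])
print(np.mean(F,0),np.std(F,0))"
```

```text
wrist 0.67 13810 [-23.  -20.8 -24.7] [35.5 19.2 99.2]
n 6648 of 11618 angle 24.75 z -24.7 27.1
axis x at z=3: 2.62
along-axis extent near axis [-30.5 -30.3 -30.1  60.9  65.4  67.2] a [3.9 5.7] w [0.419 0.908]
face s extent -24.5 32.5
[ 0.54310418 -0.16524679  0.11086458] -3.9867421757816213 [-0.15199625  0.32421326  0.61012645] tip [ 0.57830113 -0.16770635  0.03705908] [313 199] spot px [312 208]
tool delta tip->spot mm [-2.74277973 -0.5161411  -7.94128055]
[-0.2059622  -0.00725818  0.83761039] [0.44730444 0.50862668 0.65035915]
```

View pics/k.png

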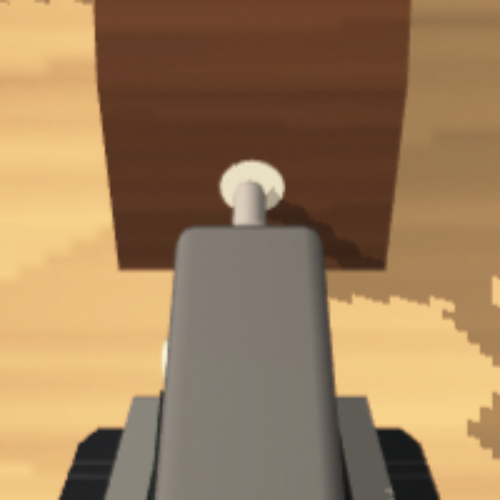

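The tip sits on the dot at crop (250,185). The force change of about 2.3 N and the visible shortening of 6–8 mm both put the plunger about half way in, so I'm handing in.

```bash
python3 -c "
from h import *
print(ticket.hand_in())"
```

```text
the job is handed in; nothing more can be done
None
```

The job is handed in: the block is seated against the fence and released, and the gauge is held on the dot, about 25° over to match the slope, its plunger about half way in by my measurements; no verdict was returned.

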